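Move the lift-off splash guard to the loaded mixer bay

TASK

Two sample-mixer bays stand on the lab bench. Unhook the hanging splash guard from the empty bay by squeezing its two upright tabs together, which draws back the sprung hinge pin, lift it off and hang it, the same way round, on the bay that holds the rack of vials: stub fully down in the open hook, pin sprung fully home in its hole. Be gentle on the hinges (never more than 20 N) and leave the jar, beaker, pen, spatula and little pot around the bays undisturbed.

Things in the scene. Friction and masses are not known exactly. Their poses are not given: they have to be found in the camera images.
- guard: Splash guard, loose, 0.2-0.34 kg: light grey panel 124 mm wide (y), 4 mm thick (x), hanging from 4 to 70 mm below the hinge axis. Origin on the hinge axis, mid-width; y along the axis, z up. +y end: fixed steel stub, 8 mm diameter, out to y = +81 mm. -y end: sprung pin, 8 mm diameter, round tip, out to y = -78 mm, in a fixed collar, 11 mm diameter, y = -52..-65 mm. Two upright metal tabs on top. It hangs on bay_empty at the start.
- guard_tabs (a point): Where to pinch: between the guard's tabs, 29 mm above its origin, at y = +1 mm. Tabs are 24 mm wide (x), 6 mm thick, axis to 42 mm above it. Outer faces: fixed tab y = +18 mm; pin's tab -28 mm (pin out), -16 mm (drawn back). Close on the outer faces from above along y, down to 34 mm, fingertips at least 8 mm above the axis. So held, the guard hangs from the pinch, pin drawn back.
- pin (a joint): Sprung hinge pin of the guard, m: 0 = fully out (home), 0.012 = fully drawn back (towards the guard's +y). Spring about 4 N at 0, 8 N at 0.012. Home, it reaches 9 mm into its post's hole and the guard cannot be lifted; drawn back, its tip clears the post by 3 mm.
- bay_empty: Empty mixer bay, fixed: white base 140 (x) x 200 (y) x 20 mm, no vials, with two white posts carrying the guard at the start. Origin: middle of its underside; x points away from the robot but for its yaw.
- empty_axis (a point): Middle of the empty bay's hinge axis, 130 mm above the bench, 45 mm to -x of the base's middle, axes as the bay's; the guard's origin lies here at the start. Its posts are exactly on this axis, shaped like those of the loaded bay.
- bay_loaded: Loaded mixer bay, fixed: the same base with a white rack of eight orange-capped vials behind its posts (to 91 mm above the bench, starting 54 mm to +x of loaded_axis). Origin: middle of its underside; x away from the robot but for its yaw.
- loaded_axis (a point): Nominal middle of the loaded bay's hinge axis, 130 mm above the bench, axes as the bay's. Its two posts stand on a rail clamped anywhere 0 to 24 mm to +x of here: how far is NOT measured and differs each time, so find it by touch or sight. It stays put under gentle forces. y and height are true. With the guard home, the guard's origin is at this height, on the real axis.
- hook (a point): Nominal centre of the seated stub in the loaded bay's open hook, y +74 mm (real one 0-24 mm to +x). Post 10 mm thick (y), x -20..+18 mm. Slot 10 mm wide (x), open at top, bottom 4 mm below the axis. Lip on its -x side: flat, 6 mm above the axis; upstand on its +x side: to 26 mm above. A stub slid in +x over the lip meets the upstand with its centre 1 mm past the slot's centre.
- hole (a point): Nominal centre of the pin hole in the loaded bay's other post, y -74 mm (real one 0-24 mm to +x, same shift as the hook). Closed square hole, x -5.5..+5.5 mm, z -4.5..+6.5 mm about the axis; post 10 mm thick (y), 16 mm above the axis. A fence on its +x side, to 26 mm above the axis, reaches in to y = -58 mm: the collar meets its face (6.5 mm past the axis) just as the stub meets the upstand.
- jar: Glass jar with orange cap, 60 mm diameter, 85 mm tall, loose, in front of the bays. Origin under its centre. Leave it alone.
- beaker: Open white beaker, 60 mm diameter, 70 mm tall, loose, in front of the bays. Origin under its centre. Leave it alone.
- spatula: Spatula 160 mm long lying along x between the bays, loose. Leave it alone.
- marker: White marker pen 120 mm long, 12 mm thick, lying across in front of the bays. Leave it alone.
- cup_deck: Small white ceramic pot, 32 mm diameter, 30 mm tall, loose on the deck of the empty bay behind the guard. Leave it alone.

How it is judged (in metres and radians):
On the way, in this order (a step that is already met when the one before it is completed fails the run):
1. the pin is drawn back while the guard still hangs on the empty bay (value of joint pin above 0.0095 m and distance between guard and empty_axis below 0.012 m), for 0.1 s.
2. the guard is lifted off the empty bay (z of guard in the frame of empty_axis above 0.03 m), for 0.1 s.
At the end, for the whole second after the job is handed in: The guard hangs on the loaded bay, let go and at rest: origin within 3 mm of the axis height, x -4 to +28 mm and y within 7 mm of loaded_axis, y axes within 0.05 rad, hanging within 0.25 rad of upright, pin out in its hole (joint under 2 mm), carried by the bay (x of guard in the frame of loaded_axis between -0.004 and 0.028 m and y of guard in the frame of loaded_axis between -0.007 and 0.007 m and z of guard in the frame of loaded_axis between -0.003 and 0.003 m and value of joint pin below 0.002 m and angle between the y axis of guard and the y axis of loaded_axis, either way round below 0.05 rad and angle between guard's own z axis and vertical below 0.25 rad and contact force between guard and bay_loaded above 0.5 N and linear speed of guard below 0.03 m/s and angular speed of guard below 0.5 rad/s); the robot touches nothing.
It fails at once if the guard is forced against the empty bay with more than 20 N (contact force between guard and bay_empty above 20 N).
It fails at once if the guard is forced against the loaded bay with more than 20 N (contact force between guard and bay_loaded above 20 N).
It fails at once if the robot pushes on the loaded bay with more than 20 N (contact force between any of the fingers, the arm and bay_loaded above 20 N).
It fails at once if a bystander is disturbed (moved more than 20 mm, the marker 30 mm) (distance of any of jar, beaker, spatula, cup_deck from where it was at the start of the episode above 0.02 m or distance of marker from where it was at the start of the episode above 0.03 m).
It also fails if it takes over 51 s, if anything falls off the work surface, if the arm or the gripper's body presses on something with over 40 N, if the wrist force passes 120 N, or if a joint passes its speed limit or range.

ROBOT

A 6-joint arm with a two-finger parallel gripper is mounted at the origin on the work surface. World frame = base frame: x ahead of the robot, y to its left, z up, the work surface at z = 0. Lengths are in m, angles in degrees, forces in N, time in s.
With the tool pointing down it reaches from about 0.325 to 0.775 m from the base axis. Payload 5.5 kg.
Tool frame: the origin (TCP) lies at the centre of the arm's flange, where the gripper is bolted on; the fingertips stand 182 mm ahead of it and the grasp point (between the pads) lies 163 mm ahead of it; z points along the fingers, y is the direction in which the jaws open and shut (so a half turn about z gives the same grasp; the last joint's range is limited). The gripper opens to 88 mm and grips with 3 to 60 N. Pads are 20 mm wide; open, the fingers measure 115 mm over their backs; the gripper's body (75 mm by 178 mm) begins 61 mm behind the grasp point.
Start: joints at [63.214, 5.22, 70.514, -0, 104.267, -3.249], TCP at [0.24, 0.55, 0.405] pointing down, gripper open.
Joint ranges: [-164.24, 164.24], [-49.07, 125.15], [9.68, 141.18], [-86.29, 266.29], [3.28, 154.24], [-151.56, 151.56]. Speed limits (degrees/s): [147.25, 147.25, 172.46, 180, 180, 180].

INTERFACE

Orientations are given as [roll, pitch, yaw] about the fixed x, y, z axes, in that order (R = Rz(yaw) Ry(pitch) Rx(roll)).
In Python, from station import r gives the robot as it stands. The module is installed in compiled form; this text tells all that it offers. Calls block until the motion is done:
- r.reach(position, orientation): joint-space move of the TCP to a pose.
- r.servo_line(position, rotation=None, speed=0.15): straight line of the TCP; rotation=None keeps the orientation; speed is the mean speed in m/s.
- r.move_joints(angles): joint-space move.
- r.let_go() and r.grab(squeeze=None): open the fingers fully, or close them until they stop; squeeze is the grip in N (None keeps the last).
- r.wait(seconds).
- r.inverse_kinematics(position, orientation): joint angles nearest the present ones, or None.
- r.sense(): the state.
- r.snapshot(name): name is "side" or "top" or "wrist"; returns a dict with "frame" (384x512x3 uint8, red, green, blue), "fx", "fy", "cx", "cy" (pixels), "dist_coeffs" ([k1, k2, p1, p2, k3] as OpenCV has them; the pictures are not rectified), "R" (3x3) and "t" (3): a world point X has camera coordinates R X + t. Camera axes: x right, y down, z forward; pixel columns grow to the right and rows downward; lengths in m; the calibration is good to about 2 mm. A picture is of the moment at which its call begins. There is no depth.
A pose or a line that the arm cannot do raises r.IKError and nothing moves.
- r.hand_in(): hands the job in, once; it reports no verdict.
The state is a dict: "clock": time; "joints": joint angles; "joint_vel": joint speeds; "joint_torque": joint torques, N m; "tcp_pos": TCP position; "orientation": TCP orientation; "contact_force": force on the tool from outside, world axes, zero at the start; "torque": the same for the moment, N m; "opening": finger opening in m.
Only numpy, scipy, OpenCV 4.12 (cv2) and the standard library are available. Lean on these libraries where they do the work, as an engineer would, in place of code of your own. Each camera call takes 0.05 s, during which the arm holds its last target. There are 200 camera calls.

## Working session

There is one attempt and no reset: what is moved stays moved. The work goes in short steps, each a Python script; the robot and the scene stay as the last script left them, time stands still between calls to the robot, and variables do not carry over. Pictures are saved under pics/ and viewed, about 8 in all and at most 12, crops included, and the job is handed in when it is done.

```bash
mkdir -p pics; python3 - <<'E'
from station import r
import cv2,numpy as np
ims=[]
for n in("top","side","wrist"):
    s=r.snapshot(n);cv2.imwrite(f"pics/{n}0.png",s["frame"][:,:,::-1])
    R=np.array(s["R"]);print(n,s["fx"],s["cx"],s["cy"],s["dist_coeffs"],(-R.T@s["t"]).round(3),R.round(2).tolist())
print(r.sense())
E
```

```text
top 389.1134579864833 254.23482887180802 194.27781039188136 [0.0043976 0.        0.        0.        0.       ] [0.484 0.007 0.85 ] [[0.03, -1.0, -0.0], [-1.0, -0.03, -0.08], [0.08, 0.01, -1.0]]
side 436.84503781463076 260.70795156278433 192.2556469967002 [-0.07202362  0.          0.          0.          0.        ] [0.439 0.731 0.807] [[-0.99, -0.11, -0.0], [-0.07, 0.68, -0.73], [0.09, -0.73, -0.68]]
wrist 304.9998834828079 250.65768759989692 189.65826937756475 [-0.0511717  0.         0.         0.         0.       ] [0.162 0.584 0.384] [[0.4, 0.92, -0.0], [0.87, -0.38, 0.3], [0.28, -0.12, -0.95]]
{'clock': 0.15, 'joints': array([ 6.32157200e+01,  5.25319720e+00,  7.05641260e+01, -8.46334960e-04,
        1.04267864e+02, -3.24997018e+00]), 'joint_vel': array([-0.02114585, -0.06630244, -0.22450375,  0.03508662,  0.00183361,
        0.07072449]), 'joint_torque': array([ 1.16108971e-03, -4.47045279e+01, -4.06906843e+01,  6.98944344e-02,
        2.73875910e-02, -7.31214982e-05]), 'tcp_pos': array([0.23961677, 0.55012832, 0.40378523]), 'orientation': array([-1.79914903e+02, -4.01024773e-03,  1.56465479e+02]), 'contact_force': array([ 0.7050873 ,  0.08710645, -0.37187865]), 'torque': array([0.02372884, 0.00967522, 0.01016928]), 'opening': 0.08776265367297825}
```

View pics/top0.png

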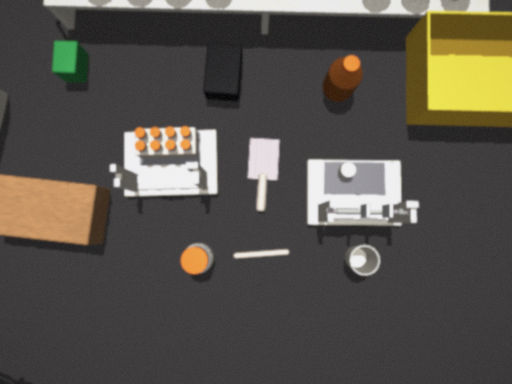

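View pics/side0.png

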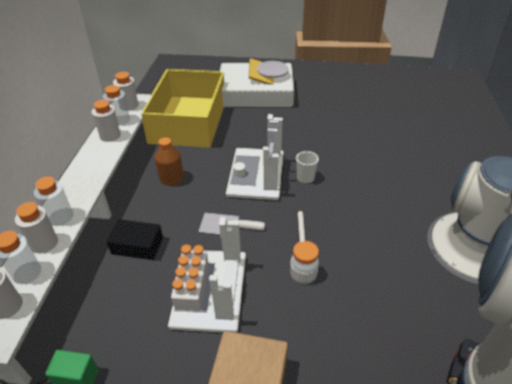

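```bash
cat > h.py <<'E'
from station import r
import cv2,numpy as np
def shot(n,name=None):
    s=r.snapshot(n); s["K"]=np.array([[s["fx"],0,s["cx"]],[0,s["fy"],s["cy"]],[0,0,1]]);s["R"]=np.array(s["R"]);s["t"]=np.array(s["t"])
    if name: cv2.imwrite(f"pics/{name}.png",s["frame"][:,:,::-1]); np.save(f"pics/{name}.npy",s,allow_pickle=True)
    return s
def load(name): return np.load(f"pics/{name}.npy",allow_pickle=True).item()
def ray(s,uv):
    p=cv2.undistortPoints(np.array(uv,float).reshape(-1,1,2),s["K"],np.array(s["dist_coeffs"],float)).reshape(-1,2)
    return -s["R"].T@s["t"],np.c_[p,np.ones(len(p))]@s["R"]
def plane(s,uv,z):
    c,d=ray(s,uv); return c+d*((z-c[2])/d[:,2])[:,None]
def tri(s1,uv1,s2,uv2):
    c1,d1=ray(s1,uv1);c2,d2=ray(s2,uv2);o=[]
    for a,b in zip(d1,d2):
        k=np.linalg.lstsq(np.c_[a,-b],c2-c1,rcond=None)[0];p=c1+a*k[0];q=c2+b*k[1];o.append([*((p+q)/2),np.linalg.norm(p-q)])
    return np.array(o)
E
python3 - <<'E'
from h import *
s=shot("top","top1")
np.set_printoptions(precision=3,suppress=True)
L=plane(s,[[124.5,132],[216,130],[217,194],[125,196.5]],.02);E=plane(s,[[307.5,160.5],[400,161],[402,226],[308,226]],.02)
for P in(L,E):
    d=P[0]-P[1];b=P[3]-P[2];v=d+b
    print(P,P.mean(0),"len",np.linalg.norm(d),np.linalg.norm(b),np.linalg.norm(P[0]-P[3]),"yaw",np.degrees(np.arctan2(-v[0],v[1])))
from math import *
for nm,P in(("E",E),("L",L)):
    c=P.mean(0)+np.array([-.03,0,0])
    for i,dy in enumerate((0.03,-.03)):
        r.reach([c[0],c[1]+dy,.42],[180,0,180]); shot("wrist",f"w{nm}{i}")
    print(r.sense()["clock"])
a=np.hstack([cv2.imread(f"pics/w{n}0.png") for n in "EL"]);cv2.imwrite("pics/pair.png",cv2.resize(a,(800,300),interpolation=cv2.INTER_AREA))
E
```

```text
[[0.68  0.297 0.02 ]
 [0.689 0.098 0.02 ]
 [0.55  0.091 0.02 ]
 [0.54  0.288 0.02 ]] [0.615 0.194 0.02 ] len 0.19856186622934913 0.19698721912504177 0.14042897835537008 yaw 2.938426902790339
[[ 0.628 -0.101  0.02 ]
 [ 0.632 -0.3    0.02 ]
 [ 0.493 -0.304  0.02 ]
 [ 0.487 -0.104  0.02 ]] [ 0.56  -0.202  0.02 ] len 0.1988724864203672 0.1993693302608652 0.14065871696980253 yaw 1.3696809432824517
3.3917
5.525
```

View pics/wE0.png

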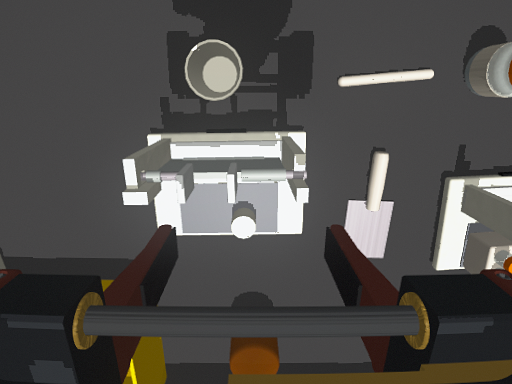

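View pics/wL0.png

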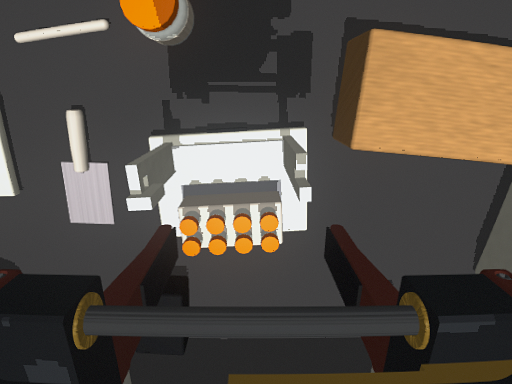

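```bash
python3 - <<'E'
import cv2,numpy as np
rows=[]
for n in "EL":
    a=[]
    for i,u0 in((0,115),(1,180)):
        im=cv2.imread(f"pics/w{n}{i}.png")[120:250,u0:u0+200]
        im=cv2.resize(im,None,fx=2,fy=2,interpolation=cv2.INTER_CUBIC)
        for k in range(0,200,20): cv2.line(im,(2*k,0),(2*k,4),(0,255,255),1)
        for k in range(0,130,10): cv2.line(im,(0,2*k),(4,2*k),(0,255,255),1)
        a.append(im)
    rows.append(np.hstack(a))
cv2.imwrite("pics/crop1.png",np.vstack(rows))
E
```

```text
(no output)
```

View pics/crop1.png

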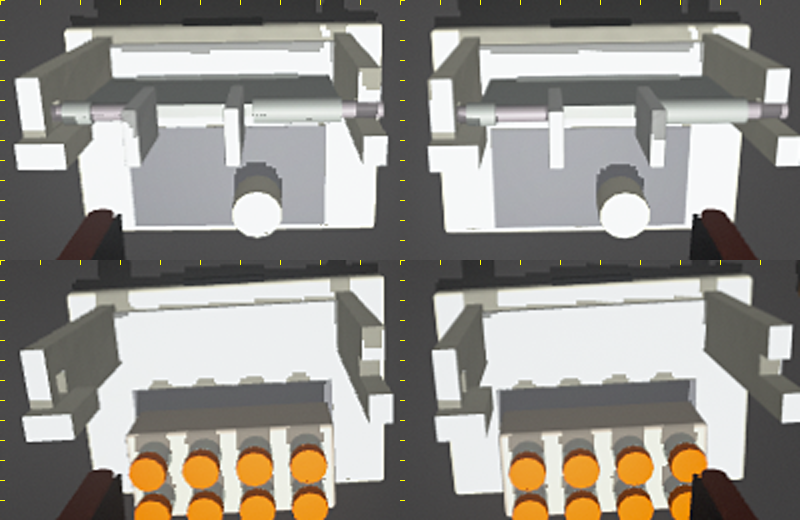

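```bash
python3 - <<'E'
from h import *
np.set_printoptions(precision=4,suppress=True)
def p(n,i,l): 
    o=(115,180)[i];y=(0,260)[n=="L"]
    return [[o+(u-400*i)/2,120+(v-y)/2] for u,v in l]
S={n+str(i):load(f"w{n}{i}") for n in "EL" for i in (0,1)}
def T(n,a,b): return tri(S[n+"0"],p(n,0,a),S[n+"1"],p(n,1,b))
print("tabs L,R far edge mid\n",T("E",[(133,166),(234.5,166)],[(557,168),(657.5,166)]))
PT={"E":([(18,171),(68,167),(366,166)],[(431,173),(480,170),(778,166)]),"L":([(24,441),(73,438),(370,423)],[(434,443),(483,440),(783,422)])}
for n in "EL":
    print(n,"fence out,in; upstand inner\n",T(n,*PT[n]))
    for i in(0,1):
        q=plane(S[n+str(i)],p(n,i,PT[n][i]),.156); d=q[2]-q[0]; print(" z156:",q[:,:2].tolist(),"yaw(f_out->up_in)",np.degrees(np.arctan2(-d[0],d[1])),np.linalg.norm(d))
    # base rear corners z=.02
B={"E":([(83,232),(377,230)],[(445,233),(739,232)])}
for i in(0,1):
    q=plane(S["E"+str(i)],p("E",i,B["E"][i]),.02);d=q[1]-q[0];print("E rear base",q,np.degrees(np.arctan2(-d[0],d[1])),np.linalg.norm(d))
    q=plane(S["E"+str(i)],p("E",i,[[(133,166),(234.5,166)],[(557,168),(657.5,166)]][i]),.172);print("tabs172",q)
E
```

```text
tabs L,R far edge mid
 [[ 0.5298 -0.2262  0.1733  0.0003]
 [ 0.5301 -0.186   0.1712  0.0004]]
E fence out,in; upstand inner
 [[ 0.5371 -0.279   0.1596  0.0001]
 [ 0.537  -0.2586  0.1558  0.0006]
 [ 0.5358 -0.1308  0.1559  0.0002]]
 z156: [[0.5384721638083328, -0.28059168399182494], [0.5365666620098928, -0.25852681391473575], [0.5359171768183427, -0.13078462035644386]] yaw(f_out->up_in) 0.9770953132973532 0.14982884993743406
 z156: [[0.5385870847414627, -0.2796791345285824], [0.537228072392141, -0.2586283306774793], [0.5356668090666573, -0.13084386664294426]] yaw(f_out->up_in) 1.1240481310203616 0.14886391428619136
L fence out,in; upstand inner
 [[0.5983 0.1155 0.1562 0.0008]
 [0.5976 0.1365 0.1543 0.0009]
 [0.5887 0.2645 0.1588 0.0001]]
 z156: [[0.5979065365837367, 0.11551021216771348], [0.5964755719611152, 0.13720744524992784], [0.589668631071632, 0.2650128437009807]] yaw(f_out->up_in) 3.1539270086933806 0.14972942236781064
 z156: [[0.5988030369961033, 0.11545416891378647], [0.5974660342898415, 0.13669136476808524], [0.5897615038330428, 0.2657221037446503]] yaw(f_out->up_in) 3.443301993719693 0.15053970094387545
E rear base [[ 0.635  -0.3015  0.02  ]
 [ 0.633  -0.0983  0.02  ]] 0.5591210122220827 0.20328523015425878
tabs172 [[ 0.5301 -0.2265  0.172 ]
 [ 0.5301 -0.1859  0.172 ]]
E rear base [[ 0.6346 -0.2989  0.02  ]
 [ 0.6344 -0.0957  0.02  ]] 0.05262450117075144 0.20320193420198976
tabs172 [[ 0.5304 -0.2262  0.172 ]
 [ 0.5296 -0.1861  0.172 ]]
```

```bash
python3 - <<'E'
from h import *
np.set_printoptions(precision=4,suppress=True)
ya=1.1;c,s=np.cos(np.radians(ya)),np.sin(np.radians(ya))
o=np.array([.518,-.201]); g=o+.004*np.array([-s,c]); rot=[180,0,180+ya]
def st(t): q=r.sense();print(t,q["clock"],q["tcp_pos"],q["orientation"],q["contact_force"],q["opening"])
r.reach([*g,.42],rot);st("pre");print(g)
r.servo_line([*g,.36],None,.12)
r.servo_line([*g,.3225],None,.05);st("down")
shot("wrist","g0")
r.grab(28);r.wait(.4);st("grab")
shot("wrist","g1")
a=np.hstack([cv2.imread(f"pics/g{i}.png")[100:384,90:430] for i in(0,1)]);cv2.imwrite("pics/g.png",a)
E
```

```text
pre 6.9 [ 0.5184 -0.196   0.42  ] [ 179.976     0.0123 -178.8166] [0.3231 0.0466 0.0096] 0.08767908188569931
[ 0.5179 -0.197 ]
down 8.45 [ 0.518  -0.197   0.3229] [-179.9862    0.0291 -178.9015] [0.4571 0.5    0.6949] 0.08756754868199082
grab 9.775 [ 0.518  -0.1967  0.3225] [ 179.9585   -0.0032 -178.8802] [-0.0938  1.3676  0.8489] 0.03365754193172478
```

View pics/g.png

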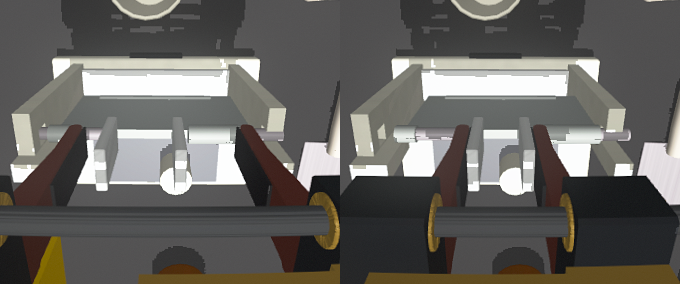

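```bash
cat >> h.py <<'E'
YL=3.2
_c,_s=np.cos(np.radians(YL)),np.sin(np.radians(YL))
OL=np.array([.5756,.1945]); EX=np.array([_c,_s]); EY=np.array([-_s,_c])
def tl(x,y,z): p=OL+x*EX+y*EY; return [p[0],p[1],z+.1925]   # TCP for pinch x,y off real axis est., axis height z
def st(t):
    q=r.sense();print(t,round(q["clock"],2),q["tcp_pos"].round(4),q["orientation"].round(2),q["contact_force"].round(2),q["torque"].round(2),round(q["opening"],4));return q
E
python3 - <<'E'
from h import *
p=r.sense()["tcp_pos"]
r.servo_line([.518,-.197,.345],None,.04);st("l1")
r.servo_line([.518,-.197,.46],None,.12);st("l2")
RL=[180,0,180+YL]
r.servo_line(tl(-.03,.003,.2675),RL,.2);st("over")
r.servo_line(tl(-.03,.003,.15),None,.12);r.servo_line(tl(-.03,.003,.144),None,.03);r.wait(.3);st("front")
shot("wrist","f0");cv2.imwrite("pics/f0c.png",cv2.resize(cv2.imread("pics/f0.png")[110:330,60:450],None,fx=2,fy=2,interpolation=cv2.INTER_CUBIC))
E
```

```text
l1 10.54 [ 0.518  -0.197   0.3449] [-1.800e+02 -1.000e-02 -1.789e+02] [ 0.47 -0.2  -3.23] [ 0.01 -0.03  0.02] 0.0336
l2 11.65 [ 0.5181 -0.197   0.4589] [ 1.7996e+02 -8.0000e-02 -1.7890e+02] [-0.33 -0.29 -3.2 ] [0.   0.01 0.  ] 0.0336
over 13.77 [0.5456 0.1951 0.4601] [-1.7999e+02  1.0000e-02 -1.7686e+02] [-0.24  0.2  -2.8 ] [ 0.04  0.01 -0.02] 0.0338
front 15.54 [0.5455 0.1959 0.3366] [ 1.800e+02  1.000e-02 -1.768e+02] [-0.03  0.5  -3.33] [ 0.05 -0.01  0.07] 0.0336
```

View pics/f0c.png

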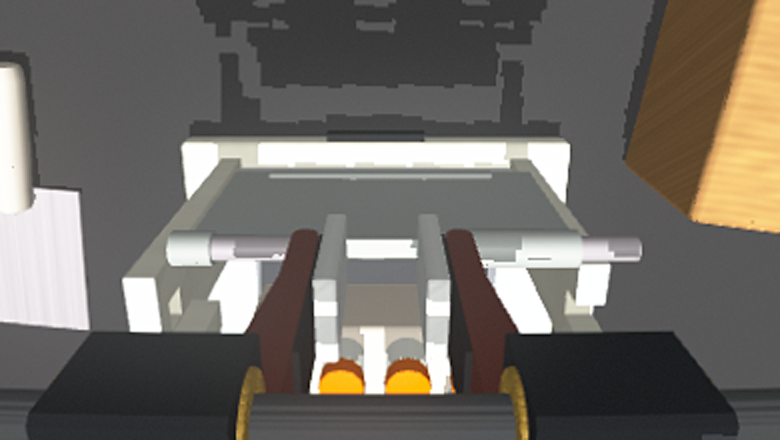

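```bash
python3 - <<'E'
from h import *
F=lambda: np.mean([(r.wait(.03),r.sense()["contact_force"])[1] for _ in range(4)],0)
r.servo_line(tl(-.012,.003,.144),None,.03);b=F();st("x-12")
x=-.012
while x<.012:
    x+=.001;r.servo_line(tl(x,.003,.144),None,.02);f=F()-b
    print(round(x*1e3),f.round(2),round(f[:2]@EX,2))
    if f[:2]@EX<-2.5 or abs(f[2])>4 or abs(f[1])>4: break
st("contact")
shot("wrist","f1");cv2.imwrite("pics/f1c.png",cv2.resize(cv2.imread("pics/f1.png")[110:330,60:450],None,fx=2,fy=2,interpolation=cv2.INTER_CUBIC))
E
```

```text
x-12 16.48 [0.5633 0.1968 0.3365] [ 180.    -0.  -176.8] [-0.26  0.35 -3.03] [ 0.01 -0.    0.01] 0.0337
-11 [ 0.23 -0.26  0.38] 0.22
-10 [-0.26 -0.43  0.38] -0.28
-9 [0.12 0.02 0.1 ] 0.12
-8 [ 0.31 -0.61  0.17] 0.28
-7 [ 0.03 -0.03 -0.  ] 0.03
-6 [ 0.15  0.22 -0.35] 0.16
-5 [ 0.14 -0.01  0.33] 0.14
-4 [ 0.21  0.15 -0.14] 0.21
-3 [-0.11  0.34  0.18] -0.09
-2 [ 0.08 -0.09 -0.21] 0.07
-1 [ 0.3  -0.21  0.09] 0.29
0 [-0.   -0.13 -0.  ] -0.01
1 [-0.71 -0.03 -0.52] -0.71
2 [-5.25 -0.24  1.7 ] -5.26
contact 21.84 [0.5769 0.1977 0.3365] [-1.7999e+02 -1.3000e-01 -1.7679e+02] [-5.73 -0.55 -0.65] [-0.06  0.99 -0.04] 0.0338
```

View pics/f1c.png

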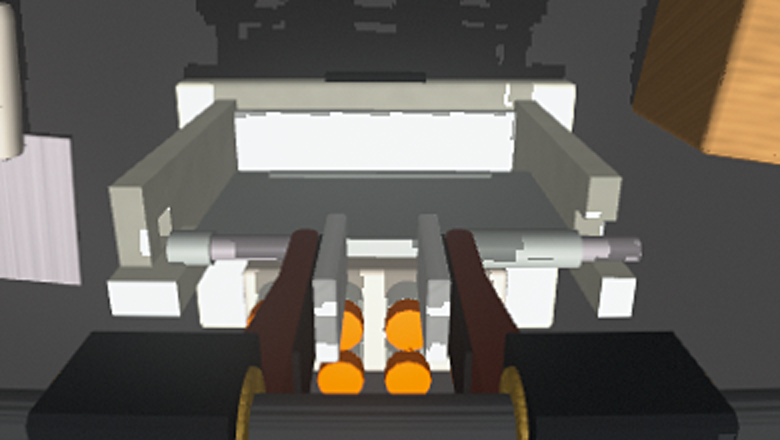

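```bash
python3 - <<'E'
from h import *
F=lambda: np.mean([(r.wait(.03),r.sense()["contact_force"])[1] for _ in range(4)],0)
x=.0001
r.servo_line(tl(x,.003,.144),None,.02);b=F();print("base",b.round(2))
z=.144
while z>.1297:
    z-=.002 if z>.133 else .001
    r.servo_line(tl(x,.003,z),None,.02);f=F()-b
    print(round(z*1e3,1),f.round(2))
    if f[2]>3.2 or np.hypot(f[0],f[1])>4: break
st("end")
shot("wrist","d0");cv2.imwrite("pics/d0c.png",cv2.resize(cv2.imread("pics/d0.png")[110:330,60:450],None,fx=2,fy=2,interpolation=cv2.INTER_CUBIC))
E
```

```text
base [ 0.01 -0.21 -3.1 ]
142.0 [-0.39  0.25  0.48]
140.0 [0.06 0.46 0.2 ]
138.0 [0.01 0.5  0.53]
136.0 [0.21 0.07 0.11]
134.0 [0.07 0.27 0.28]
132.0 [-0.15 -0.04  0.67]
131.0 [-0.35  0.04  0.37]
130.0 [ 0.67 -0.35  1.07]
129.0 [-0.55 -0.94  6.03]
end 25.73 [0.5756 0.1975 0.3223] [ 1.7998e+02  7.0000e-02 -1.7680e+02] [-0.54 -0.98  2.8 ] [0.24 0.2  0.08] 0.0336
```

View pics/d0c.png

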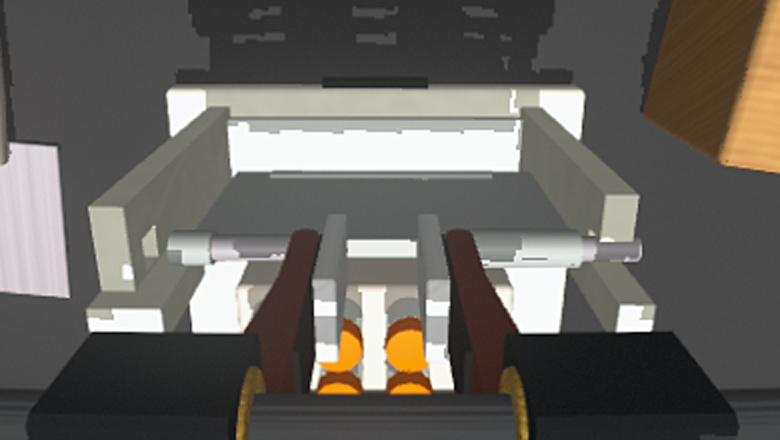

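```bash
python3 - <<'E'
from h import *
r.servo_line(tl(.0001,.003,.1302),None,.02);r.wait(.2);st("pre")
r.let_go();r.wait(.4);st("open")
p=r.sense()["tcp_pos"]
r.servo_line([p[0],p[1],p[2]+.03],None,.04);st("up1")
r.servo_line([p[0],p[1],p[2]+.1],None,.12);r.wait(.3);st("up")
shot("wrist","e0");cv2.imwrite("pics/e0c.png",cv2.resize(cv2.imread("pics/e0.png")[110:260,100:400],None,fx=2.6,fy=2.6,interpolation=cv2.INTER_CUBIC))
E
```

```text
pre 26.23 [0.5756 0.1975 0.3226] [ 180.    -0.  -176.8] [-0.02  0.23  0.67] [ 0.22 -0.03 -0.  ] 0.0336
open 27.58 [0.5755 0.1975 0.3227] [-180.     0.  -176.8] [-0.33 -0.05 -0.29] [-0.01  0.04 -0.  ] 0.0875
up1 28.48 [0.5755 0.1975 0.3523] [-1.800e+02 -3.000e-02 -1.768e+02] [0.15 0.41 0.53] [0.02 0.02 0.03] 0.0877
up 29.52 [0.5756 0.1975 0.4219] [-1.7998e+02 -7.0000e-02 -1.7680e+02] [-0.08  0.59  0.39] [0.03 0.02 0.01] 0.0876
```

View pics/e0c.png

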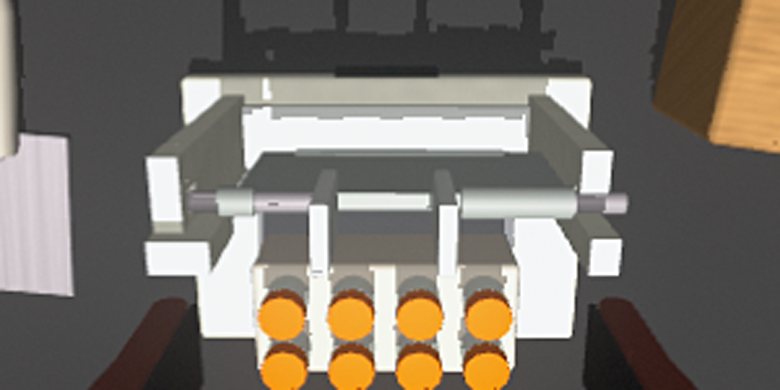

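```bash
python3 - <<'E'
from h import *
s=load("e0");q=plane(s,[[100+u/2.6,110+v/2.6] for u,v in((319.5,272),(448.5,273))],.172)
l=(q[:,:2]-OL);print("bay frame mm tabs x,y:",(np.c_[l@EX,l@EY]*1e3).round(1),"sep",np.linalg.norm(q[0]-q[1]))
st("end");r.hand_in()
E
```

```text
bay frame mm tabs x,y: [[ 10.6 -19.4]
 [ 10.9  21. ]] sep 0.040422429434724086
end 29.57 [0.5755 0.1975 0.4221] [-1.7999e+02 -6.0000e-02 -1.7680e+02] [-0.47  0.11  0.06] [ 0.09 -0.05  0.04] 0.0878
the job is handed in; nothing more can be done
```

I moved the splash guard from the empty bay to the loaded bay and handed the job in at about 29.6 s. No verdict was reported, and one check leaves little margin.

**What I did:** I squeezed the tabs to a 33.7 mm opening (34 mm means the pin is fully drawn) while the guard still hung. I then lifted it off, slid it over the hook lip until it touched the upstand, backed off 1 mm and lowered it. The stub met the slot bottom at 130 mm, as it should. I then let go and backed 100 mm clear.

**What the last checks showed:**
- **Seating:** the last picture shows the stub in the hook, the pin in its hole and the gripper clear.
- **Pin:** the tabs are 40.4 mm apart centre to centre, where 40 mm means the pin is fully home.
- **Alignment:** the two tabs differ by only 0.3 mm in x, so the guard is square to the bay.
- **Forces:** the highest wrist force changes I read were about 5 N touching the upstand and 6 N seating. I did not read the hinge forces while squeezing or releasing.

**What disagreed or was not checked:**
- **Sideways position:** the last picture puts the guard about 5.8 mm to +y of the axis, against a limit of 7 mm. I had aimed for about 2 mm, and a rough estimate before seating gave 2–3.4 mm. The top and wrist cameras also differ by about 2 mm in y, so this is the least certain value.
- **Bystanders:** I did not measure the jar, beaker, pen, spatula and pot again at the end. I saw no unexpected contact force on the way.

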